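Clamp the movement carrier in the bay that is ready

ROBOT

A 7-joint arm with a two-finger parallel gripper is mounted at the origin on the work surface. World frame = base frame: x ahead of the robot, y to its left, z up, the work surface at z = 0. Lengths are in m, angles in rad, forces in N, time in s.
With the tool pointing down it reaches from about 0.425 to 0.925 m from the base axis. Payload 6.8 kg.
Tool frame: the origin (TCP) lies midway between the tips of the shut fingers; the grasp point (between the pads) lies 19 mm behind it; z points along the fingers, y is the line along which they close (so a half turn about z gives the same grasp; the last joint's range is limited). The gripper opens to 85 mm and grips with 20 to 120 N. Pads are 22 mm wide; open, the fingers measure 114 mm over their backs; the gripper's body (76 mm by 85 mm) begins 54 mm behind the grasp point. The pads swing forward as they close: fully open they stand 13 mm farther back than shut.
Start: joints at [-0.108, 0.477, 0.022, 1.555, -0.011, 1.109, -0.083], TCP at [0.675, 0, 0.231] pointing down, gripper open.
Joint ranges: [-2.96, 2.96], [-0.34, 2.1], [-1.41, 1.46], [0.24, 2.44], [-1.37, 4.51], [0.17, 1.92], [-2.96, 2.96]. Speed limits (rad/s): [2.39, 2.39, 3.14, 3.14, 3.14, 3.14, 3.14].

INTERFACE

Orientations are given as a rotation vector (axis times angle).
In Python, from bench import r gives the robot as it stands. The module is installed in compiled form; this text tells all that it offers.
- The arm moves only by the tool apply_moves, never from a script. Its argument "rows" is a list of rows, each a list of 6 numbers: the shift along the tool's x, y, z scaled (see below), then the turn, a rotation vector about the tool's x, y, z scaled (see below). A call has 1 to 5 rows; each row is the pose to reach, as a shift and turn from the pose commanded when the call began, along the tool's axes at that moment; what a row does not reach only later rows make up. The controller multiplies each number of a shift by 0.25 m and each number of a turn by 90 degrees. A row lasts 1/8 s, in which the tool goes at most 62.5 mm and 10.7 degrees, less where a joint would pass 70% of its speed; a pose out of reach is approached as far as the arm can. A call with a number of a shift or a turn outside -1 to 1 is refused whole. A call with a gripper value outside its range is refused whole. "claw" is the opening, from 0 (shut) to 1 (fully open), set as the call begins (left out, the last holds). The fingers move at their own pace and stop on an object; "newtons" is the grip in N (left out, the last holds). Time passes only in rows, so rows that repeat a pose let the fingers close. It gives the time, the measured TCP pose, the force, the opening and the grip force at its end, in the units of the state.
- r.get_obs(): the state, without advancing time (a new reading comes with each control period).
- r.grab_frame(name): name is "scene" or "side" or "wrist"; returns a dict with "pixels" (420x560x3 uint8, red, green, blue), "intrinsics" (3x3 intrinsics, pixels), "eye" and "attitude" of the camera in the world. Camera axes: x right, y up, looking along -z (the intrinsics and any distortion apply to the point x, -y, -z); pixel columns grow to the right and rows downward; lengths in m; the calibration is good to about 2 mm. A picture is of the moment at which its call begins. There is no depth.
- r.hand_in(): hands the job in; it is judged then, once.
Trained networks look in a picture, given as the dict that the camera call returned (one of the last four; its "shot" number tells which), for a name from the list of things; names that differ only in an ending like _2 or _b are one class to them, and where a whole thing is asked for, a point or a joint stands for the part that bears it (a point fixed in the world has none). Each returns a list of dicts, best first, with "conf" (0 to 1); they miss things now and then, are a little off and sometimes report something else, mostly with a low value. They report only what shows in the picture. A call takes as long as a camera call. They do not tell look-alikes from the thing itself.
- r.search_frame(picture, thing): "rect" ([left, top, width, height] in pixels, round what is visible of it).
- r.outline_of(picture, thing): "pixels" (420x560 bool, what is visible of it) and "rect" ([left, top, width, height] in pixels, round what is visible of it).
- r.landmark_of(picture, thing): "point" ([column, row] in pixels: a listed point, or the origin of a listed thing).
The state is a dict: "clock": time; "joints": joint angles; "qvel": joint speeds; "tau": joint torques, N m; "tcp_pos": TCP position; "orientation": TCP orientation; "contact_force": force on the tool from outside, world axes, zero at the start; "moment": the same for the moment, N m; "grip_width": finger opening in m; "gripper_force": force on a finger pad.
Only numpy, scipy, OpenCV 4.12 (cv2) and the standard library are available. Lean on these libraries where they do the work, as an engineer would, in place of code of your own. Each camera call takes 0.05 s, during which the arm holds its last target. There are 200 camera calls.

TASK

Put the steel movement carrier into the bay of the sloping test stand whose lamp is green: hold it until it lies flat on the slope (do not drop it), long side along the slope and centred across the bay, either way round, after sliding that bay's orange jaw back first if it stands too close. Let go and push the jaw up the slope by touch until its sprung rubber face is pressed most of the way in and grips the carrier firmly against the stop, without crushing it. Do not shift the red-lamp bay's jaw, and leave the wooden loupe, the glass dome and the screwdriver alone.

Things in the scene. Friction and masses are not known exactly. Their poses are not given: they have to be found in the camera images.
- carrier_mid (a point): the movement carrier: a steel block 80 mm long (its x), 50 mm wide (its y), 44 mm high, about 0.22 kg, with a thin brass clock movement on top (5 mm more). This point is at its centre, 22 mm above its underside; z up. It starts flat on the bench
- carrier: the same movement carrier; origin at the centre of its underside
- stand: fixed stand, origin under its centre, z up. Its plate slopes 25 degrees, from the low end (40 mm up, x = -105 mm, towards the robot) rising along +x to x = 73 mm. Bays centred at y = 65 (left) and -65 mm (right). A clear panel 200 to 206 mm up hangs over x = 10 to 82 mm (posts x = 78, y = +-147 mm; 214 mm high, 310 mm wide): a tool must lean with the slope
- stop_left: Left bay (+ y side of the stand): its fixed steel stop, 16 mm long up the slope, 60 mm wide, 35 mm high. Origin: on the slope's surface, at the middle of the stop's down-slope face. x points up the slope, y across it (as the stand's y), z square out of the slope. The bay's floor runs from x = -165 mm (low end) to 0
- jaw_left (a joint): sliding jaw of the left bay, m: 0 fully open (110 mm between the stop and the jaw's rubber face), growing as the jaw slides up the slope towards the stop, to 0.048. It drags with about 7 N and stays where it is left
- jaw_left_tab (a point): the orange push tab of the left jaw: a plate square to the slope, 15 mm thick along the slope, 60 mm wide, 50.5 mm high from the slope. This point is in its middle, 40 mm above the slope. The rubber face lies 19.5 mm further up the slope (1.5 to 31.5 mm above it). Down-slope of the tab nothing is in the way
- pad_left (a joint): how far the sprung rubber face of the left jaw is pressed in towards its tab, m: 0 free, 0.005 fully in (hard stop). Spring 0.8 N per mm (4 N when fully in)
- stop_right: Right bay (- y side of the stand): its fixed steel stop, 16 mm long up the slope, 60 mm wide, 35 mm high. Origin: on the slope's surface, at the middle of the stop's down-slope face. x points up the slope, y across it (as the stand's y), z square out of the slope. The bay's floor runs from x = -165 mm (low end) to 0
- jaw_right (a joint): sliding jaw of the right bay, m: 0 fully open (110 mm between the stop and the jaw's rubber face), growing as the jaw slides up the slope towards the stop, to 0.048. It drags with about 7 N and stays where it is left
- jaw_right_tab (a point): the orange push tab of the right jaw: a plate square to the slope, 15 mm thick along the slope, 60 mm wide, 50.5 mm high from the slope. This point is in its middle, 40 mm above the slope. The rubber face lies 19.5 mm further up the slope (1.5 to 31.5 mm above it). Down-slope of the tab nothing is in the way
- pad_right (a joint): how far the sprung rubber face of the right jaw is pressed in towards its tab, m: 0 free, 0.005 fully in (hard stop). Spring 0.8 N per mm (4 N when fully in)
- lamp_green: green lamp, 30 mm across, 24 mm high, on the bar at the top of the stand in line with the bay that is ready; origin at its underside
- lamp_red: red lamp, same size, in line with the bay that is out of use; origin at its underside
- loupe: bystander: wooden eye loupe standing on the bench, 42 mm across, 47 mm high; origin at its underside
- dome: bystander: glass dust dome, 72 mm across, 90 mm high; origin at its underside
- driver: bystander: screwdriver lying on the bench, 150 mm long, up to 30 mm thick, along its x; origin on the bench under its middle
Not all that is in view belongs to the job. Of the things that look like the carrier, the middle-sized one is meant.

How it is judged:
On the way, in this order (a step that is already met when the one before it is completed fails the run):
1. the carrier lies flat on the slope in the green-lamp bay while still held (((y of lamp_green in the frame of stand above 0 m and x of carrier_mid in the frame of stop_left between -0.085 and -0.03 m and y of carrier_mid in the frame of stop_left between -0.012 and 0.012 m and z of carrier_mid in the frame of stop_left between 0.018 and 0.026 m and angle between the z axis of carrier_mid and the z axis of stop_left, either way round below 0.1 rad and angle between the x axis of carrier_mid and the x axis of stop_left, either way round below 0.15 rad) or (y of lamp_green in the frame of stand below 0 m and x of carrier_mid in the frame of stop_right between -0.085 and -0.03 m and y of carrier_mid in the frame of stop_right between -0.012 and 0.012 m and z of carrier_mid in the frame of stop_right between 0.018 and 0.026 m and angle between the z axis of carrier_mid and the z axis of stop_right, either way round below 0.1 rad and angle between the x axis of carrier_mid and the x axis of stop_right, either way round below 0.15 rad)) and contact force between the fingers and carrier above 0.5 N), for 0.1 s.
2. released, and gripped between the jaw and the stop of that bay ((((y of lamp_green in the frame of stand above 0 m and x of carrier_mid in the frame of stop_left between -0.085 and -0.03 m and y of carrier_mid in the frame of stop_left between -0.012 and 0.012 m and z of carrier_mid in the frame of stop_left between 0.018 and 0.026 m and angle between the z axis of carrier_mid and the z axis of stop_left, either way round below 0.1 rad and angle between the x axis of carrier_mid and the x axis of stop_left, either way round below 0.15 rad) and x of carrier_mid in the frame of stop_left above -0.044 m and contact force between stop_left and carrier above 1.2 N and value of joint pad_left above 0.002 m and angle between the x axis of carrier_mid and the x axis of stop_left, either way round below 0.08 rad) or ((y of lamp_green in the frame of stand below 0 m and x of carrier_mid in the frame of stop_right between -0.085 and -0.03 m and y of carrier_mid in the frame of stop_right between -0.012 and 0.012 m and z of carrier_mid in the frame of stop_right between 0.018 and 0.026 m and angle between the z axis of carrier_mid and the z axis of stop_right, either way round below 0.1 rad and angle between the x axis of carrier_mid and the x axis of stop_right, either way round below 0.15 rad) and x of carrier_mid in the frame of stop_right above -0.044 m and contact force between stop_right and carrier above 1.2 N and value of joint pad_right above 0.002 m and angle between the x axis of carrier_mid and the x axis of stop_right, either way round below 0.08 rad)) and contact force between the fingers and carrier below 0.1 N), for 0.2 s.
At the end, for the whole second after the job is handed in: The released carrier rests flat on the slope (0.1 rad, 4 mm) in the green-lamp bay, within 12 mm of its centre line, long side along the slope (0.08 rad), its end within 4 mm of the stop and pressed on it with over 1.2 N, the jaw's rubber face pressed in over 2 mm (all of step 2 and linear speed of carrier below 0.01 m/s); the robot touches nothing.
It fails at once if the carrier is pressed against a stop with more than 30 N (contact force between any of stop_left, stop_right and carrier above 30 N).
It fails at once if the jaw of the red-lamp bay is moved more than 6 mm ((y of lamp_red in the frame of stand above 0 m and distance of jaw_left_tab from where it was at the start of the episode above 0.006 m) or (y of lamp_red in the frame of stand below 0 m and distance of jaw_right_tab from where it was at the start of the episode above 0.006 m)).
It fails at once if the loupe, dome or screwdriver is moved more than 20 mm (distance of any of loupe, dome, driver from where it was at the start of the episode above 0.02 m).
It also fails if it takes over 72 s, if anything falls off the work surface, if the arm or the gripper's body presses on something with over 40 N, if the wrist force passes 120 N, or if a joint passes its speed limit or range.

## Working session

There is one attempt and no reset: what is moved stays moved. The work goes in short steps, Python scripts to look and compute and a tool call to move; the robot and the scene stay as the last step left them, time stands still between calls to the robot, and variables do not carry over. Pictures are saved under pics/ and viewed, at most 10 in all, crops included, and the job is handed in when it is done.

Besides the shell and the picture viewer there is one more tool, called after "Call:" as a command line: name --pt "numbers of a row" for each row, then --argument value for the rest. apply_moves: Moves the arm, as the interface text tells. Its arguments: {"type":"object","properties":{"rows":{"type":"array","items":{"type":"array","items":{"type":"number"}}},"claw":{"type":"number"},"newtons":{"type":"number"}},"required":["rows"]}

```bash
mkdir -p pics; cat > h.py <<'E'
import numpy as np, cv2
from scipy.spatial.transform import Rotation as R
from bench import r
def att(f):
    a=np.array(f["attitude"],float)
    return R.from_rotvec(a).as_matrix() if a.shape==(3,) else (a if a.shape==(3,3) else R.from_quat(a).as_matrix())
def ray(f,p):
    K=np.array(f["intrinsics"]);d=np.linalg.inv(K)@[p[0],p[1],1.];d=att(f)@(d*[1,-1,-1]);return np.array(f["eye"]),d/np.linalg.norm(d)
def onz(f,p,z):
    e,d=ray(f,p);return e+d*(z-e[2])/d[2]
def proj(f,P):
    c=att(f).T@(np.asarray(P,float)-f["eye"])*[1,-1,-1];u=np.array(f["intrinsics"])@c;return u[:2]/u[2]
def tri(L):
    A=np.zeros((3,3));b=np.zeros(3)
    for f,p in L:
        e,d=ray(f,p);M=np.eye(3)-np.outer(d,d);A+=M;b+=M@e
    return np.linalg.solve(A,b)
def save(f,n): cv2.imwrite(f"pics/{n}.png",cv2.cvtColor(f["pixels"],cv2.COLOR_RGB2BGR))
E
python3 - <<'E'
from h import *
np.set_printoptions(precision=3,suppress=True)
o=r.get_obs();print(o)
F={n:r.grab_frame(n) for n in("scene","side","wrist")}
for n,f in F.items():
    save(f,n+"0");print(n,f["eye"],f["attitude"],[k for k in f],f["intrinsics"])
for t in ["carrier_mid","stand","stop_left","stop_right","jaw_left_tab","jaw_right_tab","lamp_green","lamp_red","loupe","dome","driver"]:
    for n,f in F.items():
        print(t,n,[(np.round(x["point"]),round(x["conf"],2)) for x in r.landmark_of(f,t)][:4])
E
```

```text
{'clock': 0.0, 'joints': array([-0.108,  0.478,  0.022,  1.556, -0.011,  1.109, -0.083]), 'qvel': array([-0.   ,  0.   ,  0.001,  0.001,  0.002, -0.001,  0.001]), 'tau': array([ -0.001, -59.644,   1.608, -28.119,   0.012,   0.009,   0.   ]), 'tcp_pos': array([ 0.674, -0.   ,  0.23 ]), 'orientation': array([-2.221, -2.221,  0.002]), 'contact_force': array([ 0.084,  0.03 , -0.38 ]), 'moment': array([-0.065,  0.031, -0.011]), 'gripper_force': 0.0, 'grip_width': 0.08549213878441687}
scene [ 1.202 -0.083  1.015] [0.481 0.509 1.523] ['pixels', 'intrinsics', 'eye', 'attitude', 'shot'] [[412.578   0.    271.972]
 [  0.    412.578 207.198]
 [  0.      0.      1.   ]]
side [0.443 0.498 0.9  ] [ 0.098 -0.995 -2.833] ['pixels', 'intrinsics', 'eye', 'attitude', 'shot'] [[449.208   0.    277.252]
 [  0.    449.208 214.936]
 [  0.      0.      1.   ]]
wrist [0.675 0.077 0.372] [-0.306  0.001 -0.   ] ['pixels', 'intrinsics', 'eye', 'attitude', 'shot'] [[350.719   0.    280.829]
 [  0.    350.719 206.875]
 [  0.      0.      1.   ]]
carrier_mid scene [(array([166., 200.]), 0.73), (array([216., 201.])
[... 845 characters left out ...]
ray([246., 250.]), 0.71)]
jaw_right_tab wrist [(array([185., 229.]), 0.61)]
lamp_green scene [(array([371., 244.]), 0.65)]
lamp_green side [(array([166., 276.]), 0.6)]
lamp_green wrist []
lamp_red scene [(array([312., 247.]), 0.48)]
lamp_red side [(array([357., 254.]), 0.56), (array([179., 220.]), 0.51)]
lamp_red wrist [(array([383., 272.]), 0.73)]
loupe scene [(array([265., 184.]), 0.44), (array([304., 228.]), 0.36), (array([354., 183.]), 0.2)]
loupe side [(array([358., 250.]), 0.79)]
loupe wrist []
dome scene [(array([224., 268.]), 0.82)]
dome side [(array([238., 205.]), 0.8)]
dome wrist []
driver scene [(array([354., 182.]), 0.54)]
driver side [(array([353., 361.]), 0.75)]
driver wrist []
```

View pics/scene0.png

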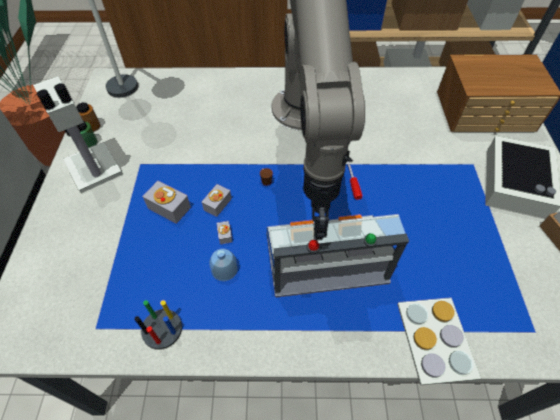

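View pics/side0.png

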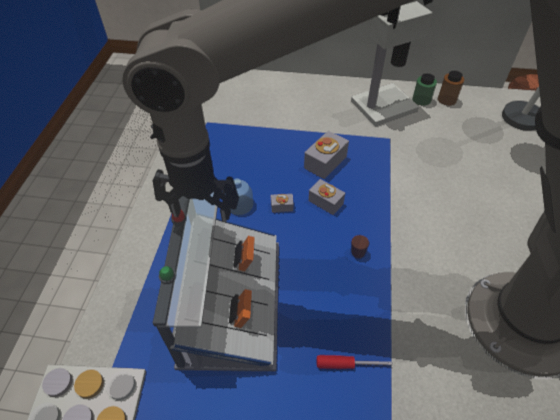

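The scene view shows the green lamp at (371,239), in line with the +y (left) bay, and the red lamp at (313,245). There are three carriers: large (166,200), middle (216,200), small (225,232). In the side view the middle one is at (326,195).

```bash
python3 - <<'E'
from h import *
np.set_printoptions(precision=4,suppress=True)
f=r.grab_frame("scene");g=r.grab_frame("side")
T={"carrM":((216,200.5),(325.5,195)),"tabL":((350,217),(244,303)),"tabR":((305,225),(246,250)),"lampG":((371,244),(166,276)),"dome":((224,268),(238,205)),"loupe":((265,184),(358,250)),"driver":((354,182),(353,361))}
for k,(a,b) in T.items():
    P=tri([(f,a),(g,b)]);print(k,P,proj(f,P)-a,proj(g,P)-b)
for n,q in(("scene",f),("side",g)):
    for t in ["carrier_mid","carrier"]:
        for x in r.outline_of(q,t):
            m=x["pixels"].astype(np.uint8);c=max(cv2.findContours(m,0,2)[0],key=cv2.contourArea)
            print(t,n,x["rect"],round(x["conf"],2),m.sum())
            if t=="carrier_mid" :
                print("  poly",cv2.approxPolyDP(cv2.convexHull(c),2.5,True)[:,0].tolist())
def crop(q,x0,y0,w,h,s): return cv2.resize(cv2.cvtColor(q["pixels"],4)[y0:y0+h,x0:x0+w],None,fx=s,fy=s,interpolation=2)
cv2.imwrite("pics/c1.png",np.hstack([crop(f,255,200,160,100,2.5),crop(g,150,180,160,200,2.5)[:250]]) if 0 else cv2.resize(np.hstack([crop(f,250,195,165,105,2),crop(g,150,190,140,105,2)]),None,fx=1.2,fy=1.2))
cv2.imwrite("pics/c2.png",crop(g,145,185,150,195,3))
E
```

```text
carrM [ 0.4501 -0.2774  0.0225] [-0.3756 -0.4626] [-0.4521  0.5302]
tabL [0.5794 0.103  0.1196] [0.4399 0.3744] [ 0.5635 -0.5577]
tabR [ 0.6015 -0.0179  0.117 ] [-0.3132 -0.3053] [-0.3822  0.3868]
lampG [0.714  0.1209 0.2114] [-1.1089 -0.8573] [-1.3704  1.1626]
dome [ 0.6712 -0.2341  0.0022] [0.6542 0.6882] [ 0.6807 -0.7289]
loupe [ 0.3592 -0.1338 -0.0058] [-0.906  -1.0907] [-1.2593  1.3943]
driver [0.36   0.1476 0.0065] [-1.2109 -1.1499] [-1.8006  1.9197]
carrier_mid scene [199.4, 187.0, 30.7, 27.5] 0.69 585
  poly [[219, 185], [229, 192], [230, 198], [214, 215], [205, 211], [201, 203]]
carrier_mid scene [214.9, 221.9, 20.3, 21.5] 0.58 269
  poly [[226, 222], [231, 241], [221, 243], [217, 224]]
carrier_mid scene [295.7, 223.0, 14.0, 1.6] 0.53 53
  poly [[310, 222], [291, 224]]
carrier scene [144.0, 182.9, 47.6, 41.0] 0.8 1232
carrier scene [215.0, 226.0, 16.3, 19.1] 0.74 262
carrier scene [201.1, 188.1, 31.1, 26.7] 0.73 597
carrier_mid side [308.0, 179.3, 33.5, 33.1] 0.93 828
  poly [[319, 179], [344, 193], [343, 203], [334, 213], [309, 199], [309, 190]]
carrier_mid side [267.8, 193.3, 25.6, 17.5] 0.88 377
  poly [[292, 194], [292, 210], [272, 209], [273, 194]]
carrier_mid side [304.0, 130.8, 41.1, 46.9] 0.79 1408
  poly [[330, 131], [348, 140], [347, 153], [327, 176], [321, 177], [304, 166], [305, 153], [318, 138]]
carrier side [308.2, 180.2, 36.4, 38.3] 0.79 858
carrier side [272.9, 192.8, 23.4, 16.9] 0.67 372
carrier side [234.4, 179.4, 20.3, 34.3] 0.54 479
carrier side [157.6, 265.3, 19.4, 18.3] 0.27 222
```

View pics/c2.png

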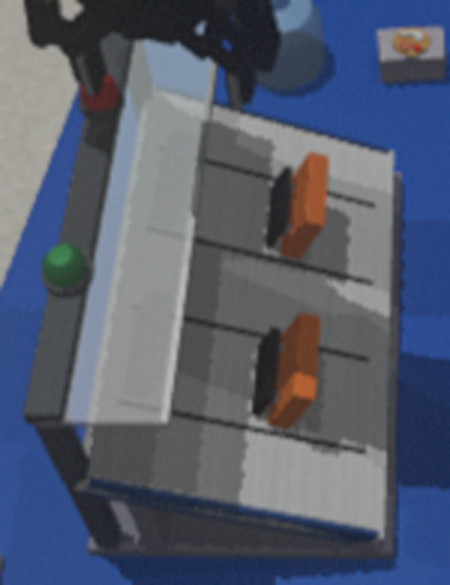

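```bash
cat >> h.py <<'E'
from scipy.optimize import minimize
def boxmask(f,p,L=.08,W=.05,H=.044):
    x,y,a=p;c,s=np.cos(a),np.sin(a)
    P=[proj(f,[x+c*u-s*v,y+s*u+c*v,z]) for u in(-L/2,L/2) for v in(-W/2,W/2) for z in(0,H)]
    h=cv2.convexHull((np.float32(P)*16).round().astype(np.int32));m=np.zeros((420,560),np.uint8);cv2.fillConvexPoly(m,h,1,shift=4);return m>0
def iou(a,b): return (a&b).sum()/max(1,(a|b).sum())
def fitbox(L,p0):
    best=None
    for a in np.deg2rad(range(0,180,15)):
        s=minimize(lambda p:-sum(iou(boxmask(f,p),m) for f,m in L),[p0[0],p0[1],a],method="Nelder-Mead",options=dict(initial_simplex=np.array([p0[0],p0[1],a])+np.array([[0,0,0],[.01,0,0],[0,.01,0],[0,0,.2]])))
        if best is None or s.fun<best.fun: best=s
    return best.x,-best.fun/len(L)
def to_moves(P,Rm):
    "shift and turn from the present pose, in move units"
    o=r.get_obs();R0=R.from_rotvec(o["orientation"])
    d=R0.inv().apply(np.array(P)-o["tcp_pos"])/.25; t=(R0.inv()*R.from_matrix(Rm)).as_rotvec()/(np.pi/2)
    return np.round(d,3),np.round(t,3)
def down(yaw): # tool down, tool y at angle yaw+90deg, tool x = -(cos,sin)yaw
    c,s=np.cos(yaw),np.sin(yaw);return np.array([[-c,-s,0],[-s,c,0],[0,0,-1.]])
E
python3 - <<'E'
from h import *
f=r.grab_frame("scene");g=r.grab_frame("side");L=[]
for q,c in((f,(216,200)),(g,(326,195))):
    m=min(r.outline_of(q,"carrier_mid")+r.outline_of(q,"carrier"),key=lambda x:np.hypot(x["rect"][0]+x["rect"][2]/2-c[0],x["rect"][1]+x["rect"][3]/2-c[1]));L.append((q,m["pixels"]))
p,s=fitbox(L,(.45,-.277));print(p,np.rad2deg(p[2]),s)
for a in(p[2],p[2]+np.pi,p[2]-np.pi):
    print(a,to_moves([p[0],p[1],.2],down(a)))
E
```

```text
[ 0.44723844 -0.27724065  2.64356752] 151.46526203514617 0.9142079292155862
2.6435675249092676 (array([-1.109, -0.911,  0.125]), array([ 0.   , -0.   ,  1.317]))
5.78516017849906 (array([-1.109, -0.911,  0.125]), array([ 0.   ,  0.   , -0.683]))
-0.4980251286805255 (array([-1.109, -0.911,  0.125]), array([ 0.   ,  0.   , -0.683]))
```

Call:
apply_moves --pt "0 0 -0.25 0 0 0" --pt "-0.2 -0.1 -0.28 0 0 -0.1" --pt "-0.4 -0.25 -0.2 0 0 -0.22" --pt "-0.6 -0.4 -0.1 0 0 -0.34" --pt "-0.75 -0.55 0 0 0 -0.45"

```text
clock: 3.02
tcp_pos: [0.5391, -0.1869, 0.2328]
orientation: [1.307, 2.855, -0.0]
contact_force: [0.2, 0.1, -1.1]
grip_width: 0.0854
gripper_force: 0.0
```

```bash
python3 - <<'E'
from h import *
print(r.get_obs()["tcp_pos"],to_moves([.447,-.277,.2],down(-.498)))
E
```

```text
[ 0.53906465 -0.18686352  0.23283667] (array([-0.032, -0.514,  0.131]), array([ 0.   ,  0.001, -0.23 ]))
```

Call:
apply_moves --pt "-0.02 -0.25 0.06 0 0 -0.12" --pt "-0.032 -0.45 0.13 0 0 -0.23" --pt "-0.032 -0.514 0.13 0 0 -0.23" --pt "-0.032 -0.514 0.13 0 0 -0.23"

```text
clock: 3.52
tcp_pos: [0.4473, -0.2751, 0.2009]
orientation: [0.787, 3.041, -0.0]
contact_force: [0.2, 0.2, 0.2]
grip_width: 0.0852
gripper_force: 0.0
```

```bash
python3 - <<'E'
from h import *
np.set_printoptions(precision=4,suppress=True)
w=r.grab_frame("wrist");save(w,"w1");f=r.grab_frame("scene");g=r.grab_frame("side");save(f,"scene1");save(g,"side1")
pp=proj(w,[.447,-.277,.022])
L=[]
for x in r.outline_of(w,"carrier"): print(x["rect"],x["conf"],x["pixels"].sum());L.append(x)
m=min(L,key=lambda x:np.hypot(x["rect"][0]+x["rect"][2]/2-pp[0],x["rect"][1]+x["rect"][3]/2-pp[1]))
p,s=fitbox([(w,m["pixels"])],(.447,-.277));print(pp,p,np.rad2deg(p[2]),s)
for a in(p[2],p[2]-np.pi): print(to_moves([p[0],p[1],.03],down(a)))
for n,q in(("scene",f),("side",g)):
  for t in ["stand","stop_left","stop_right","jaw_left_tab","jaw_right_tab","lamp_green","lamp_red"]:
    print(t,n,[(np.round(x["point"],1).tolist(),round(x["conf"],2)) for x in r.landmark_of(q,t)][:3])
def crop(q,x0,y0,w,h,s): return cv2.resize(cv2.cvtColor(q["pixels"],4)[y0:y0+h,x0:x0+w],None,fx=s,fy=s,interpolation=2)
cv2.imwrite("pics/c3.png",np.hstack([crop(f,255,195,160,150,2.5),crop(g,140,185,150,150,2.5)][:2]))
cv2.imwrite("pics/c4.png",np.vstack([crop(f,255,195,160,105,4)]))
E
```

```text
[251.7, 138.3, 58.9, 89.0] 0.83 5167
[78.4, 220.4, 141.3, 97.3] 0.79 10151
[334.5, 225.6, 57.3, 65.8] 0.74 2174
[279.3489 182.368 ] [ 0.4472 -0.2764  2.6099] 149.53738604578294 0.9482473848412553
(array([ 0.002, -0.017,  0.684]), array([-0.001,  0.001, -1.98 ]))
(array([ 0.002, -0.017,  0.684]), array([0.001, 0.001, 0.02 ]))
stand scene [([327.8, 257.8], 0.63)]
stop_left scene [([357.5, 255.2], 0.59), ([346.3, 219.5], 0.18)]
stop_right scene [([308.7, 254.5], 0.44), ([268.2, 183.1], 0.16)]
jaw_left_tab scene [([349.7, 218.7], 0.61)]
jaw_right_tab scene [([304.1, 225.6], 0.57), ([310.0, 254.6], 0.15)]
lamp_green scene []
lamp_red scene [([311.5, 248.1], 0.63)]
stand side [([227.5, 299.4], 0.66)]
stop_left side [([178.7, 221.2], 0.61)]
stop_right side []
jaw_left_tab side [([245.8, 301.9], 0.91)]
jaw_right_tab side [([246.4, 249.0], 0.97)]
lamp_green side [([168.6, 275.5], 0.83)]
lamp_red side [([177.4, 219.7], 0.49)]
```

View pics/w1.png

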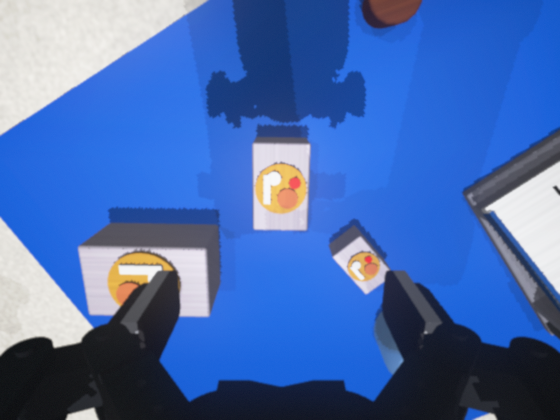

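View pics/c4.png

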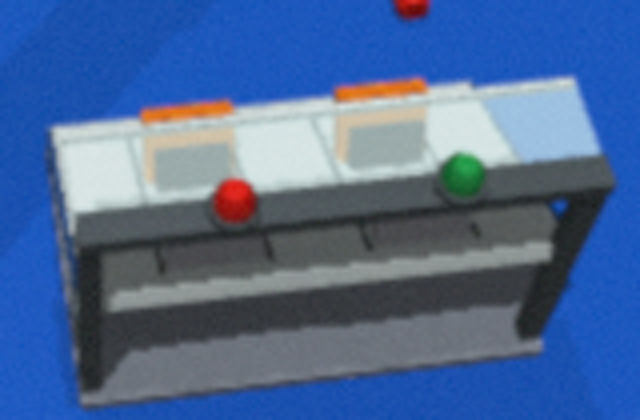

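Wrist view: the middle carrier is at (281,185), lined up with the fingers, with the large carrier at lower left and the small one at (362,265), both clear. The scene crop shows the green lamp on the +y bay, both jaws, and the panel corners.

Call:
apply_moves --pt "0.002 -0.017 0.2 0 0 0.02" --pt "0.002 -0.017 0.4 0 0 0.02" --pt "0.002 -0.017 0.6 0 0 0.02" --pt "0.002 -0.017 0.772 0 0 0.02" --pt "0.002 -0.017 0.772 0 0 0.02"

```text
clock: 5.05
tcp_pos: [0.4427, -0.2767, 0.0049]
orientation: [-0.827, -3.024, -0.002]
contact_force: [-0.6, -0.2, -0.2]
grip_width: 0.0857
gripper_force: 0.0
```

Call:
apply_moves --pt "0 0 0 0 0 0" --pt "0 0 0 0 0 0" --pt "0 0 0 0 0 0" --pt "0 0 0 0 0 0" --pt "0 0 0 0 0 0" --claw 0 --newtons 50

```text
clock: 5.68
tcp_pos: [0.4468, -0.2785, 0.0097]
orientation: [0.828, 3.026, -0.001]
contact_force: [0.9, 1.5, 5.3]
grip_width: 0.0491
gripper_force: 52.8
```

```bash
python3 - <<'E'
from h import *
from scipy.optimize import least_squares
np.set_printoptions(precision=4,suppress=True)
f=r.grab_frame("scene");g=r.grab_frame("side")
def W(p,P):
    c,s=np.cos(p[2]),np.sin(p[2]);return np.array([p[0]+c*P[0]-s*P[1],p[1]+s*P[0]+c*P[1],P[2]])
c5,s5=np.cos(np.deg2rad(25)),np.sin(np.deg2rad(25))
def bay(sg,a,y,n): return np.array([-.105+(.165+a)*c5-n*s5,sg*.065+y,.04+(.165+a)*s5+n*c5])
tab=lambda sg,q:bay(sg,-.1295+q,0,.04)
obs=[(f,(349.7,218.7),lambda p:tab(1,p[3])),(g,(245.8,301.9),lambda p:tab(1,p[3])),(f,(304.1,225.6),lambda p:tab(-1,p[4])),(g,(246.4,249),lambda p:tab(-1,p[4])),
(f,(398.75,215),lambda p:(.01,.155,.203)),(f,(268.7,227),lambda p:(.01,-.155,.203)),(g,(201,325.7),lambda p:(.01,.155,.203)),
(f,(371,244),lambda p:(p[5],.065,.214)),(g,(168,276),lambda p:(p[5],.065,.214)),(f,(312,247.5),lambda p:(p[5],-.065,.214)),(g,(178,220),lambda p:(p[5],-.065,.214))]
fun=lambda p:np.concatenate([proj(c,W(p,h(p)))-u for c,u,h in obs])
s=least_squares(fun,[.68,.04,.17,.01,.01,.078],loss="soft_l1");print(s.x,np.rad2deg(s.x[2]));print(s.fun.reshape(-1,2))
E
```

```text
[0.6373 0.0448 0.1249 0.0419 0.0504 0.0827] 7.157212508992466
[[ 0.0635  0.4626]
 [-0.0397  3.1481]
 [-2.2653  0.0776]
 [-0.0304 -0.2285]
 [-0.9175 -0.6838]
 [ 0.557   0.2173]
 [-0.0855  1.1503]
 [-1.6369 -2.4902]
 [-1.9736 -0.031 ]
 [ 0.5067 -0.0997]
 [ 0.1121 -1.5203]]
```

```bash
cat >> h.py <<'E'
S=[.637,.045,.14]
c5,s5=np.cos(np.deg2rad(25)),np.sin(np.deg2rad(25))
def W(p,P):
    c,s=np.cos(p[2]),np.sin(p[2]);return np.array([p[0]+c*P[0]-s*P[1],p[1]+s*P[0]+c*P[1],P[2]])
def bay(sg,a,y,n): return np.array([-.105+(.165+a)*c5-n*s5,sg*.065+y,.04+(.165+a)*s5+n*c5])
def lean(p):
    A=R.from_euler("z",p[2]).as_matrix();return A@np.array([[-c5,0,s5],[0,1,0],[-s5,0,-c5]])
E
python3 - <<'E'
from h import *
P=W(S,bay(1,-.11,0,.16));print(P,r.get_obs()["tcp_pos"]);
print(to_moves(P,lean(S)))
E
```

```text
[0.50635891 0.09223205 0.20825325] [ 0.44681077 -0.27851814  0.00973196]
(array([ 0.546,  1.398, -0.796]), array([-0.094, -0.264, -0.422]))
```

Call:
apply_moves --pt "0 0 0 0 0 0" --pt "0 0 0 0 0 0" --pt "0 0 -0.2 0 0 0" --pt "0 0 -0.5 0 0 0" --pt "0 0 -0.8 0 0 0" --claw 1

```text
clock: 6.4
tcp_pos: [0.4445, -0.2778, 0.1844]
orientation: [-0.829, -3.03, -0.0]
contact_force: [1.0, -0.7, -0.4]
grip_width: 0.0852
gripper_force: 0.0
```

Call:
apply_moves --pt "0.1 0.22 -0.1 0 -0.04 -0.08" --pt "0.2 0.45 -0.1 -0.02 -0.08 -0.16" --pt "0.3 0.68 -0.1 -0.04 -0.12 -0.24" --pt "0.4 0.9 -0.05 -0.06 -0.18 -0.32" --pt "0.45 1.0 0 -0.08 -0.22 -0.4" --claw 0

```text
clock: 7.02
tcp_pos: [0.4751, -0.0019, 0.1829]
orientation: [-0.153, 2.773, 0.043]
contact_force: [0.3, -0.4, 0.2]
grip_width: 0.0001
gripper_force: 0.0
```

```bash
python3 - <<'E'
from h import *
P=W(S,bay(1,-.11,0,.16));print(P,r.get_obs()["tcp_pos"]);
print(to_moves(P,lean(S)))
E
```

```text
[0.50635891 0.09223205 0.20825325] [ 0.47510796 -0.00193348  0.18291212]
(array([-0.19 ,  0.361, -0.032]), array([-0.001, -0.045, -0.019]))
```

Call:
apply_moves --pt "-0.1 0.15 -0.032 0 -0.045 -0.02" --pt "-0.19 0.3 -0.032 0 -0.045 -0.02" --pt "-0.19 0.361 -0.032 0 -0.045 -0.02" --pt "-0.19 0.361 -0.032 0 -0.045 -0.02"

```text
clock: 7.52
tcp_pos: [0.5073, 0.0895, 0.2079]
orientation: [-0.183, 2.704, 0.038]
contact_force: [0.3, -0.5, -0.3]
grip_width: -0.0002
gripper_force: 0.0
```

```bash
python3 - <<'E'
from h import *
w=r.grab_frame("wrist");save(w,"w2")
for t in ["stop_left","stop_right","jaw_left_tab","jaw_right_tab"]:
    print(t,[(np.round(x["point"],1).tolist(),round(x["conf"],2)) for x in r.landmark_of(w,t)][:3])
print("pred tabL",proj(w,W(S,bay(1,-.0875,0,.04))),"stopL",proj(w,W(S,bay(1,0,0,0))),"lowcorners",proj(w,W(S,bay(1,-.165,0,0))))
E
```

```text
stop_left []
stop_right [([150.1, 299.7], 0.81)]
jaw_left_tab [([286.6, 231.8], 0.59)]
jaw_right_tab [([121.9, 229.1], 0.94)]
pred tabL [285.62567789 227.52419176] stopL [285.25666515 296.71866224] lowcorners [285.20266368 124.20917714]
```

View pics/w2.png

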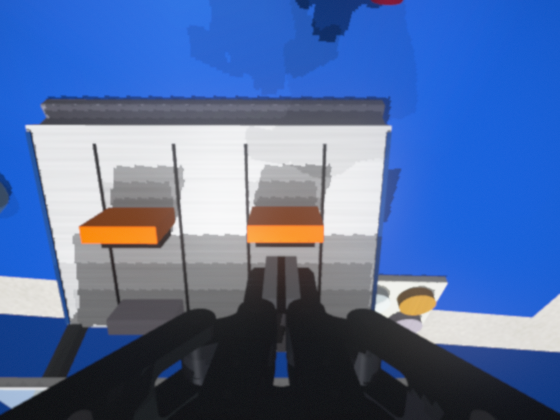

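The wrist view shows the bay square to the tool: plate low edge from (28,127) to (391,128), left tab top (247–324, rows 225–241), right tab top (79–160, ~row 243) and right stop base at (150,300). Fit the stand with this.

```bash
python3 - <<'E'
from h import *
from scipy.optimize import least_squares
np.set_printoptions(precision=4,suppress=True)
w=r.grab_frame("wrist")
f=r.grab_frame("scene");g=r.grab_frame("side")
t=lambda sg,q,y,d:bay(sg,-.1295+q+d,y,.0505)
obs=[(w,(28,127),lambda p:(-.105,-p[5],.04)),(w,(391,128),lambda p:(-.105,p[5],.04)),
(w,(247,241),lambda p:t(1,p[3],-.03,.0075)),(w,(324,241),lambda p:t(1,p[3],.03,.0075)),
(w,(80,243),lambda p:t(-1,p[4],-.03,.0075)),(w,(160,243),lambda p:t(-1,p[4],.03,.0075)),
(w,(247,225),lambda p:t(1,p[3],-.03,-.0075)),(w,(324,225),lambda p:t(1,p[3],.03,-.0075)),
(w,(150.1,299.7),lambda p:bay(-1,0,0,0)),
(f,(398.75,215),lambda p:(.01,.155,.203)),(f,(268.7,227),lambda p:(.01,-.155,.203)),(g,(201,325.7),lambda p:(.01,.155,.203))]
fun=lambda p:np.concatenate([(proj(c,W(p,h(p)))-u) for c,u,h in obs])
s=least_squares(fun,S+[.04,.04,.14],loss="soft_l1");print(s.x,np.rad2deg(s.x[2]));print(s.fun.reshape(-1,2))
p=s.x
for x in np.arange(0,0.05,.008): print(x,proj(w,W(p,t(1,x,0,-.0075))))
E
```

```text
[0.6394 0.042  0.1275 0.04   0.0412 0.1534] 7.302477466445103
[[-0.5669 -0.0596]
 [-0.5682  0.1587]
 [ 0.3227  1.0051]
 [ 0.4213  1.2609]
 [ 0.5197 -0.1182]
 [-2.4739  0.1372]
 [-0.171  -1.1199]
 [ 1.2085 -0.8595]
 [ 2.5336 -1.2   ]
 [-1.9996 -0.0997]
 [-0.6358  1.1019]
 [-0.6494 -0.5774]]
0.0 [286.4358 172.5844]
0.008 [286.3495 183.2441]
0.016 [286.2647 193.7097]
0.024 [286.1815 203.9865]
0.032 [286.0997 214.0795]
0.04 [286.0194 223.9937]
0.048 [285.9405 233.7337]
```

```bash
sed -i 's/^S=.*/S=[.6394,.042,.1275]/' h.py; cat >> h.py <<'E'
def inbay(sg=1,P=None):
    P=r.get_obs()["tcp_pos"] if P is None else P
    A=R.from_euler("z",S[2]).as_matrix()@np.array([[c5,0,-s5],[0,1,0],[s5,0,c5]])
    return A.T@(P-W(S,bay(sg,0,0,0)))
E
python3 - <<'E'
from h import *
print(inbay())
for s,n in((-.058,.09),(-.058,.037)): print(to_moves(W(S,bay(1,s,0,n)),lean(S)))
E
```

```text
[-0.11222467 -0.00307448  0.16043311]
(array([-0.218,  0.011,  0.281]), array([ 0.   , -0.003,  0.002]))
(array([-0.219,  0.011,  0.493]), array([ 0.   , -0.003,  0.002]))
```

Call:
apply_moves --pt "-0.11 0.005 0.14 0 0 0.002" --pt "-0.218 0.011 0.28 0 0 0.002" --pt "-0.218 0.011 0.4 0 0 0.002" --pt "-0.218 0.011 0.493 0 0 0.002" --pt "-0.218 0.011 0.493 0 0 0.002"

```text
clock: 8.55
tcp_pos: [0.6068, 0.1039, 0.1168]
orientation: [-0.175, 2.708, 0.038]
contact_force: [-0.3, -1.2, -0.1]
grip_width: 0.0002
gripper_force: 0.0
```

```bash
python3 - <<'E'
from h import *
print(inbay(),r.get_obs()["contact_force"])
E
```

```text
[-0.05958892  0.00052083  0.03560216] [-0.32422307 -1.17254349 -0.13892712]
```

Now slide downslope (tool +x), about 48 mm.

Call:
apply_moves --pt "0.03 0 0 0 0 0" --pt "0.06 0 0 0 0 0" --pt "0.09 0 0 0 0 0" --pt "0.12 0 0 0 0 0" --pt "0.15 0 0 0 0 0"

```text
clock: 9.18
tcp_pos: [0.576, 0.1002, 0.1055]
orientation: [-0.174, 2.698, 0.041]
contact_force: [8.2, -1.0, -1.8]
grip_width: -0.0001
gripper_force: 3.4
```

Call:
apply_moves --pt "0.02 0 0 0 0 0" --pt "0.035 0 0 0 0 0" --pt "0.035 0 0 0 0 0"

```text
clock: 9.55
tcp_pos: [0.5675, 0.0991, 0.1014]
orientation: [-0.174, 2.7, 0.04]
contact_force: [5.6, 0.3, -0.8]
grip_width: -0.0002
gripper_force: 2.4
```

```bash
python3 - <<'E'
from h import *
print(inbay(),r.get_obs()["contact_force"])
w=r.grab_frame("wrist");save(w,"w3");print([(x["point"],x["conf"]) for x in r.landmark_of(w,"jaw_left_tab")])
for q in(0,.004,.008,.012): print(q,proj(w,W(S,bay(1,-.1295+q,0,.04))))
E
```

```text
[-0.10195602  0.00073464  0.03834574] [ 5.555195    0.27175671 -0.77404118]
[([283.8, 239.3], 0.83)]
0 [280.06946156 219.00333255]
0.004 [280.06633381 227.80767344]
0.008 [280.06325603 236.47132357]
0.012 [280.06022705 244.9976285 ]
```

Call:
apply_moves --pt "0.012 0 0 0 0 0" --pt "0.026 0 0 0 0 0" --pt "0.026 0 0 0 0 0"

```text
clock: 10.02
tcp_pos: [0.5618, 0.0983, 0.0987]
orientation: [-0.174, 2.699, 0.04]
contact_force: [7.6, -0.7, -0.5]
grip_width: -0.0
gripper_force: 2.6
```

Call:
apply_moves --pt "-0.03 0 0 0 0 0" --pt "-0.03 0 -0.15 0 0 0" --pt "-0.03 0 -0.4 0 0 0" --pt "-0.03 0 -0.6 0 0 0" --pt "-0.03 0 -0.6 0 0 0"

```text
clock: 10.65
tcp_pos: [0.505, 0.0909, 0.2401]
orientation: [-0.174, 2.697, 0.037]
contact_force: [1.1, 0.4, 0.1]
grip_width: -0.0004
gripper_force: 0.0
```

```bash
python3 - <<'E'
from h import *
print(inbay(),r.get_obs()["contact_force"])
w=r.grab_frame("wrist");print([(x["point"],x["conf"]) for x in r.landmark_of(w,"jaw_left_tab")])
for q in(0,.004,.008,.012): print(q,proj(w,W(S,bay(1,-.1295+q,0,.04))))
print(to_moves([.447,-.277,.2],down(-.53)))
E
```

```text
[-0.10051359  0.00059374  0.19066289] [1.1138187  0.37777302 0.06658143]
[([283.4, 159.3], 0.95)]
0 [280.88513763 155.97712991]
0.004 [280.87769903 160.71991575]
0.008 [280.87032166 165.42365859]
0.012 [280.86300478 170.08883856]
(array([ 0.438, -1.427, -0.041]), array([0.09 , 0.266, 0.413]))
```

Call:
apply_moves --pt "0.08 -0.25 -0.05 0.02 0.06 0.08" --pt "0.16 -0.48 -0.05 0.04 0.12 0.16" --pt "0.25 -0.7 -0.05 0.06 0.18 0.24" --pt "0.32 -0.9 -0.05 0.08 0.23 0.32" --pt "0.36 -1.0 -0.05 0.09 0.266 0.4" --claw 1

```text
clock: 11.38
tcp_pos: [0.449, -0.1708, 0.2072]
orientation: [-0.8, -3.031, 0.007]
contact_force: [0.3, 0.4, 0.7]
grip_width: 0.0856
gripper_force: 0.0
```

```bash
python3 - <<'E'
from h import *
print(to_moves([.447,-.277,.15],down(-.53)))
E
```

```text
(array([-0.204, -0.372,  0.23 ]), array([-0.004, -0.003,  0.009]))
```

Call:
apply_moves --pt "-0.1 -0.19 0.06 -0.004 -0.003 0.009" --pt "-0.204 -0.372 0.12 -0.004 -0.003 0.009" --pt "-0.204 -0.372 0.23 -0.004 -0.003 0.009" --pt "-0.204 -0.372 0.23 -0.004 -0.003 0.009"

```text
clock: 11.88
tcp_pos: [0.4472, -0.2736, 0.1487]
orientation: [-0.813, -3.032, -0.005]
contact_force: [-0.4, 0.2, 0.3]
grip_width: 0.0855
gripper_force: 0.0
```

```bash
python3 - <<'E'
from h import *
w=r.grab_frame("wrist");pp=proj(w,[.447,-.277,.022])
m=min(r.outline_of(w,"carrier"),key=lambda x:np.hypot(x["rect"][0]+x["rect"][2]/2-pp[0],x["rect"][1]+x["rect"][3]/2-pp[1]))
p,s=fitbox([(w,m["pixels"])],(.447,-.277));print(pp,p,np.rad2deg(p[2]),s)
print(to_moves([p[0],p[1],.008],down(p[2]-np.pi)))
E
```

```text
[277.13058887 199.40378848] [ 0.44549219 -0.27837363  2.61606719] 149.88960885048854 0.9614834092387768
(array([ 0.005, -0.027,  0.574]), array([0.002, 0.002, 0.002]))
```

Call:
apply_moves --pt "0.005 -0.014 0.2 0 0 0.002" --pt "0.005 -0.014 0.4 0 0 0.002" --pt "0.005 -0.014 0.57 0 0 0.002" --pt "0.005 -0.014 0.57 0 0 0.002"

```text
clock: 12.48
tcp_pos: [0.4463, -0.2751, 0.0082]
orientation: [0.815, 3.033, 0.005]
contact_force: [-0.7, 0.6, -0.2]
grip_width: 0.0856
gripper_force: 0.0
```

Call:
apply_moves --pt "0 0 0 0 0 0" --pt "0 0 0 0 0 0" --pt "0 0 0 0 0 0" --pt "0 0 0 0 0 0" --pt "0 0 0 0 0 0" --claw 0 --newtons 50

```text
clock: 13.1
tcp_pos: [0.4491, -0.2778, 0.0122]
orientation: [0.816, 3.024, 0.001]
contact_force: [0.1, 0.3, 6.9]
grip_width: 0.0496
gripper_force: 52.4
```

Call:
apply_moves --pt "0 0 -0.1 0 0 0" --pt "0 0 -0.3 0 0 0" --pt "0 0 -0.55 0 0 0" --pt "0 0 -0.8 0 0 0" --pt "0 0 -0.9 0 0 0"

```text
clock: 13.72
tcp_pos: [0.4476, -0.2776, 0.2403]
orientation: [0.815, 3.02, -0.0]
contact_force: [-0.5, 0.0, -2.8]
grip_width: 0.0496
gripper_force: 53.2
```

```bash
python3 - <<'E'
from h import *
w=r.grab_frame("wrist");save(w,"w4")
P=W(S,bay(1,-.058,.0015,.12));print(P,to_moves(P,lean(S)))
E
```

```text
[0.57268174 0.10049123 0.19397709] (array([0.335, 1.558, 0.192]), array([-0.092, -0.257, -0.41 ]))
```

View pics/w4.png

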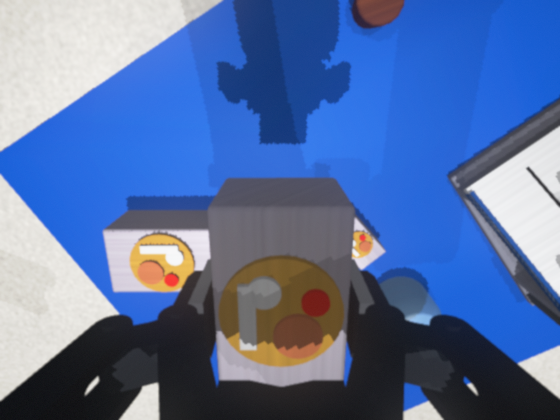

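The middle carrier is held squarely between the fingers at (280,290). Carry it to the bay.

Call:
apply_moves --pt "0.06 0.22 0 -0.02 -0.05 -0.08" --pt "0.12 0.44 0 -0.04 -0.1 -0.16" --pt "0.18 0.66 0 -0.06 -0.16 -0.24" --pt "0.24 0.86 0 -0.08 -0.21 -0.32" --pt "0.28 1.0 0 -0.092 -0.257 -0.41"

```text
clock: 14.4
tcp_pos: [0.5104, -0.023, 0.2351]
orientation: [-0.182, 2.707, 0.046]
contact_force: [0.2, -0.0, -2.6]
grip_width: 0.0491
gripper_force: 53.1
```

```bash
python3 - <<'E'
from h import *
P=W(S,bay(1,-.07,.0015,.12));print(r.get_obs()["tcp_pos"],to_moves(P,lean(S)))
E
```

```text
[ 0.51040327 -0.02302741  0.2350684 ] (array([-0.168,  0.455,  0.282]), array([ 0.005, -0.005,  0.003]))
```

Call:
apply_moves --pt "-0.02 0.22 0.05 0.005 -0.005 0.003" --pt "-0.08 0.43 0.15 0.005 -0.005 0.003" --pt "-0.168 0.455 0.282 0.005 -0.005 0.003" --pt "-0.168 0.455 0.282 0.005 -0.005 0.003" --pt "-0.168 0.455 0.282 0.005 -0.005 0.003"

```text
clock: 15.02
tcp_pos: [0.5625, 0.0956, 0.1885]
orientation: [-0.163, 2.704, 0.037]
contact_force: [-0.3, -0.3, -2.2]
grip_width: 0.0496
gripper_force: 53.9
```

```bash
python3 - <<'E'
from h import *
print(inbay())
for s,n in((-.052,.05),(-.052,.022),(-.052,.01)): print(to_moves(W(S,bay(1,s,.0015,n)),lean(S)))
w=r.grab_frame("wrist");save(w,"w5")
E
```

```text
[-0.0700085  -0.00210729  0.11953122]
(array([-0.073,  0.016,  0.278]), array([-0.001, -0.002, -0.004]))
(array([-0.073,  0.016,  0.39 ]), array([-0.001, -0.002, -0.004]))
(array([-0.073,  0.016,  0.438]), array([-0.001, -0.002, -0.004]))
```

View pics/w5.png

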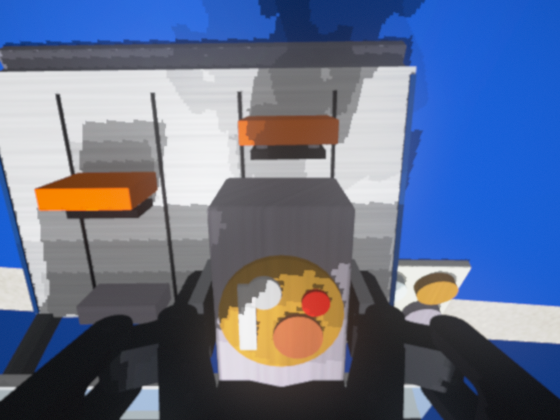

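The carrier (centre column 281) is square to the bay and above it. The opened jaw is at column 288, so it needs about 4 mm in +y, as calculated.

Call:
apply_moves --pt "-0.073 0.016 0.1 0 0 -0.004" --pt "-0.073 0.016 0.2 0 0 -0.004" --pt "-0.073 0.016 0.28 0 0 -0.004" --pt "-0.073 0.016 0.36 0 0 -0.004" --pt "-0.073 0.016 0.385 0 0 -0.004"

```text
clock: 15.7
tcp_pos: [0.6196, 0.1055, 0.1095]
orientation: [-0.169, 2.702, 0.034]
contact_force: [-0.3, -0.3, -1.6]
grip_width: 0.0493
gripper_force: 53.9
```

Call:
apply_moves --pt "0 0 0.008 0 0 0" --pt "0 0 0.016 0 0 0" --pt "0 0 0.016 0 0 0"

```text
clock: 16.08
tcp_pos: [0.6217, 0.1071, 0.1066]
orientation: [-0.171, 2.701, 0.036]
contact_force: [0.6, -0.4, -3.4]
grip_width: 0.0494
gripper_force: 53.9
```

```bash
python3 - <<'E'
from h import *
print(inbay(),r.get_obs()["contact_force"],r.get_obs()["moment"])
E
```

```text
[-0.05008645  0.00186741  0.01990262] [ 0.56535225 -0.4490323  -3.36186182] [-0.08147445  0.67944783 -0.06632364]
```

Not in contact yet; go on by 2 mm steps.

Call:
apply_moves --pt "0 0 0.008 0 0 0" --pt "0 0 0.016 0 0 0" --pt "0 0 0.016 0 0 0"

```text
clock: 16.45
tcp_pos: [0.6232, 0.1075, 0.1022]
orientation: [-0.172, 2.702, 0.036]
contact_force: [0.3, 0.7, -2.3]
grip_width: 0.0495
gripper_force: 53.9
```

Call:
apply_moves --pt "0 0 0.008 0 0 0" --pt "0 0 0.008 0 0 0" --pt "0 0 0.008 0 0 0"

```text
clock: 16.82
tcp_pos: [0.6241, 0.1076, 0.1005]
orientation: [-0.172, 2.702, 0.036]
contact_force: [-0.1, -0.5, -2.8]
grip_width: 0.0493
gripper_force: 53.9
```

Call:
apply_moves --pt "0 0 0.008 0 0 0" --pt "0 0 0.008 0 0 0" --pt "0 0 0.008 0 0 0"

```text
clock: 17.2
tcp_pos: [0.6247, 0.1076, 0.0993]
orientation: [-0.172, 2.701, 0.035]
contact_force: [-7.1, -1.5, 5.9]
grip_width: 0.0494
gripper_force: 55.2
```

```bash
python3 - <<'E'
from h import *
print(inbay(),r.get_obs()["contact_force"],r.get_obs()["moment"])
E
```

```text
[-0.05043029  0.00194341  0.01200328] [-7.11460959 -1.48263838  5.92425131] [-0.10067676  0.92393372 -0.05226016]
```

Call:
apply_moves --pt "0 0 0.004 0 0 0" --pt "0 0 0.004 0 0 0" --pt "0 0 0.004 0 0 0"

```text
clock: 17.58
tcp_pos: [0.6247, 0.1076, 0.0992]
orientation: [-0.172, 2.7, 0.035]
contact_force: [-14.3, -4.3, 16.6]
grip_width: 0.0491
gripper_force: 56.9
```

```bash
python3 - <<'E'
from h import *
print(inbay(),r.get_obs()["contact_force"],r.get_obs()["moment"])
g=r.grab_frame("side");w=r.grab_frame("wrist");save(w,"w6")
a=cv2.resize(cv2.cvtColor(g["pixels"],4)[205:345,150:300],None,fx=2.8,fy=2.8,interpolation=2);b=cv2.resize(cv2.cvtColor(w["pixels"],4),(380,392))
cv2.imwrite("pics/c6.png",np.hstack([a[:392],b]))
E
```

```text
[-0.05047755  0.00191333  0.01187967] [-14.2593933   -4.25463052  16.62646333] [-0.07706873  1.41384546  0.08051401]
```

View pics/c6.png

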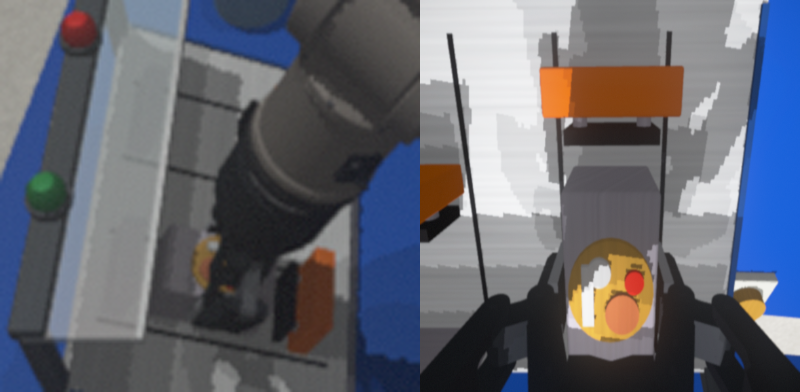

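The carrier lies flat and centred in the bay between the grooves, with the jaw open below it. Ease off, release and retreat.

Call:
apply_moves --pt "0 0 -0.005 0 0 0" --pt "0 0 -0.005 0 0 0"

```text
clock: 17.92
tcp_pos: [0.6248, 0.1076, 0.0993]
orientation: [-0.172, 2.701, 0.036]
contact_force: [-6.6, -1.3, 5.8]
grip_width: 0.0492
gripper_force: 55.4
```

Call:
apply_moves --pt "0 0 0 0 0 0" --pt "0 0 0 0 0 0" --pt "0 0 0 0 0 0" --pt "0 0 0 0 0 0" --claw 1

```text
clock: 18.42
tcp_pos: [0.6249, 0.1077, 0.099]
orientation: [-0.172, 2.701, 0.036]
contact_force: [0.1, -0.4, -0.2]
grip_width: 0.0858
gripper_force: 0.0
```

Call:
apply_moves --pt "0 0 -0.1 0 0 0" --pt "0 0 -0.25 0 0 0" --pt "0 0 -0.4 0 0 0" --pt "0.2 0 -0.4 0 0 0" --pt "0.4 0 -0.4 0 0 0"

```text
clock: 19.05
tcp_pos: [0.4925, 0.0907, 0.1479]
orientation: [-0.17, 2.7, 0.037]
contact_force: [0.6, 0.8, 0.2]
grip_width: 0.0854
gripper_force: 0.0
```

Call:
apply_moves --pt "0.05 0 0 0 0 0" --pt "0.05 0 0 0 0 0" --claw 0

```text
clock: 19.3
tcp_pos: [0.4809, 0.0894, 0.142]
orientation: [-0.173, 2.702, 0.035]
contact_force: [0.4, 0.8, -1.0]
grip_width: 0.0516
gripper_force: 0.0
```

```bash
python3 - <<'E'
from h import *
print(inbay(),r.get_obs()["contact_force"])
for s,n in((-.165,.045),): print(to_moves(W(S,bay(1,s,.0015,n)),lean(S)))
w=r.grab_frame("wrist");save(w,"w7")
E
```

```text
[-0.16373742  0.0021702   0.11192304] [ 0.44022604  0.8088192  -0.97855966]
(array([ 0.005, -0.002,  0.268]), array([-0.001, -0.001,  0.   ]))
```

View pics/w7.png

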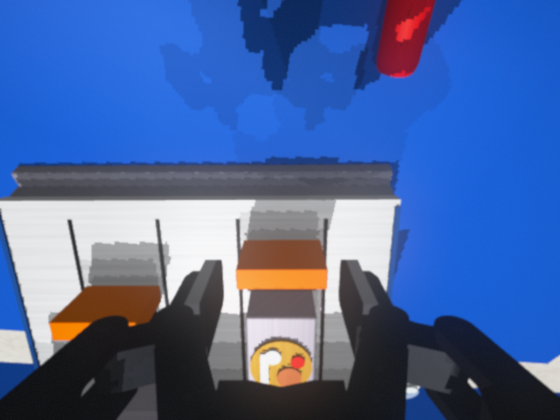

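Carrier stays straight against the opened jaw. Lower the shut fingers below the tab and push up the slope.

Call:
apply_moves --pt "0.005 -0.002 0.1 0 0 0" --pt "0.005 -0.002 0.22 0 0 0" --pt "0.005 -0.002 0.316 0 0 0" --pt "0.005 -0.002 0.316 0 0 0"

```text
clock: 19.85
tcp_pos: [0.5149, 0.0935, 0.0693]
orientation: [-0.173, 2.702, 0.036]
contact_force: [0.3, 0.1, -0.2]
grip_width: -0.0003
gripper_force: 0.0
```

Call:
apply_moves --pt "-0.03 0 0 0 0 0" --pt "-0.05 0 0 0 0 0" --pt "-0.07 0 0 0 0 0" --pt "-0.09 0 0 0 0 0" --pt "-0.11 0 0 0 0 0"

```text
clock: 20.48
tcp_pos: [0.5362, 0.0959, 0.0813]
orientation: [-0.172, 2.705, 0.036]
contact_force: [-9.3, -0.5, 1.9]
grip_width: 0.0001
gripper_force: 4.0
```

```bash
cat > st.py <<'E'
from h import *
o=r.get_obs();A=R.from_euler("z",S[2]).as_matrix()@[c5,0,s5];print(np.round(inbay()*1000,1),"F slope",-o["contact_force"]@A,o["clock"])
E
python3 st.py
```

```text
[-138.9    1.6   33.4] F slope 7.565741400157131 20.475
```

Call:
apply_moves --pt "-0.015 0 0 0 0 0" --pt "-0.03 0 0 0 0 0" --pt "-0.04 0 0 0 0 0" --pt "-0.05 0 0 0 0 0" --pt "-0.05 0 0 0 0 0"

```text
clock: 21.1
tcp_pos: [0.5469, 0.0973, 0.0863]
orientation: [-0.172, 2.706, 0.036]
contact_force: [-10.4, -0.5, 2.0]
grip_width: -0.0002
gripper_force: 4.3
```

```bash
python3 st.py; python3 - <<'E'
from h import *
w=r.grab_frame("wrist");save(w,"w8")
print([(x["point"],round(x["conf"],2)) for x in r.landmark_of(w,"jaw_left_tab")])
for q in(.02,.024,.028): print(q,proj(w,W(S,bay(1,-.1295+q,0,.04))))
E
```

```text
[-127.1    1.6   33.4] F slope 8.511494951488952 21.1
[]
0.02 [278.11445465 317.28394143]
0.024 [278.1365214  324.88456109]
0.028 [278.1582611  332.37253306]
```

Call:
apply_moves --pt "-0.012 0 0 0 0 0" --pt "-0.024 0 0 0 0 0" --pt "-0.024 0 0 0 0 0"

```text
clock: 21.58
tcp_pos: [0.5522, 0.098, 0.0887]
orientation: [-0.172, 2.706, 0.035]
contact_force: [-10.3, 0.1, 1.7]
grip_width: 0.0002
gripper_force: 4.4
```

```bash
python3 st.py
```

```text
[-121.2    1.6   33.3] F slope 8.529611286721618 21.575
```

Call:
apply_moves --pt "-0.008 0 0 0 0 0" --pt "-0.008 0 0 0 0 0" --pt "-0.008 0 0 0 0 0"

```text
clock: 21.95
tcp_pos: [0.5538, 0.0982, 0.0895]
orientation: [-0.172, 2.706, 0.035]
contact_force: [-9.9, 0.0, 2.4]
grip_width: -0.0001
gripper_force: 4.5
```

```bash
python3 st.py
```

```text
[-119.4    1.6   33.3] F slope 7.87683183742879 21.95
```

Call:
apply_moves --pt "-0.008 0 0 0 0 0" --pt "-0.008 0 0 0 0 0"

```text
clock: 22.2
tcp_pos: [0.5556, 0.0984, 0.0903]
orientation: [-0.172, 2.706, 0.035]
contact_force: [-11.8, -0.3, 2.1]
grip_width: 0.0001
gripper_force: 4.6
```

```bash
python3 st.py
```

```text
[-117.4    1.6   33.3] F slope 9.7212361530563 22.2
```

Call:
apply_moves --pt "-0.006 0 0 0 0 0" --pt "-0.006 0 0 0 0 0"

```text
clock: 22.45
tcp_pos: [0.5569, 0.0986, 0.0909]
orientation: [-0.172, 2.706, 0.035]
contact_force: [-11.0, -0.6, 3.0]
grip_width: -0.0003
gripper_force: 4.7
```

```bash
python3 st.py
```

```text
[-116.     1.6   33.3] F slope 8.69410456357071 22.45
```

Call:
apply_moves --pt "-0.004 0 0 0 0 0" --pt "-0.004 0 0 0 0 0"

```text
clock: 22.7
tcp_pos: [0.5577, 0.0987, 0.0913]
orientation: [-0.172, 2.706, 0.035]
contact_force: [-11.7, 1.0, 2.1]
grip_width: -0.0003
gripper_force: 4.7
```

```bash
python3 st.py
```

```text
[-115.1    1.6   33.3] F slope 9.502633310204526 22.7
```

Call:
apply_moves --pt "-0.004 0 0 0 0 0" --pt "-0.004 0 0 0 0 0"

```text
clock: 22.95
tcp_pos: [0.5586, 0.0988, 0.0917]
orientation: [-0.172, 2.706, 0.035]
contact_force: [-12.1, -0.5, 2.0]
grip_width: -0.0003
gripper_force: 4.8
```

Call:
apply_moves --pt "-0.004 0 0 0 0 0" --pt "-0.004 0 0 0 0 0"

```text
clock: 23.2
tcp_pos: [0.5592, 0.0989, 0.092]
orientation: [-0.172, 2.707, 0.035]
contact_force: [-12.2, -0.6, 2.6]
grip_width: -0.0
gripper_force: 5.0
```

```bash
python3 st.py; python3 - <<'E'
from h import *
g=r.grab_frame("side");w=r.grab_frame("wrist");save(w,"w9")
a=cv2.resize(cv2.cvtColor(g["pixels"],4)[240:340,170:280],None,fx=4,fy=4,interpolation=2);b=cv2.resize(cv2.cvtColor(w["pixels"],4)[150:420,200:370],None,fx=1.48,fy=1.48)[:400]
h=min(len(a),len(b));cv2.imwrite("pics/c9.png",np.hstack([a[:h],b[:h]]))
E
```

```text
[-113.3    1.7   33.3] F slope 9.88472952951655 23.2
```

View pics/c9.png

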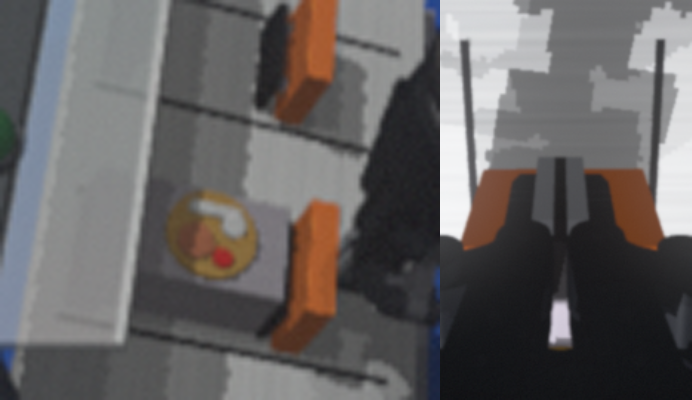

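Carrier is lying straight between jaw and stop. Go on by touch, without further pictures.

Call:
apply_moves --pt "-0.004 0 0 0 0 0" --pt "-0.004 0 0 0 0 0" --pt "-0.004 0 0 0 0 0"

```text
clock: 23.68
tcp_pos: [0.5599, 0.099, 0.0923]
orientation: [-0.172, 2.707, 0.035]
contact_force: [-12.5, -0.1, 2.4]
grip_width: -0.0003
gripper_force: 5.2
```

```bash
python3 st.py
```

```text
[-112.6    1.6   33.3] F slope 10.205313468510216 23.675
```

Call:
apply_moves --pt "-0.003 0 0 0 0 0" --pt "-0.003 0 0 0 0 0" --pt "-0.003 0 0 0 0 0"

```text
clock: 24.05
tcp_pos: [0.5604, 0.0991, 0.0925]
orientation: [-0.172, 2.707, 0.035]
contact_force: [-13.9, 0.5, 2.4]
grip_width: -0.0002
gripper_force: 5.5
```

```bash
python3 st.py
```

```text
[-112.1    1.6   33.3] F slope 11.385496146379058 24.05
```

Call:
apply_moves --pt "-0.003 0 0 0 0 0" --pt "-0.003 0 0 0 0 0" --pt "-0.003 0 0 0 0 0"

```text
clock: 24.42
tcp_pos: [0.5604, 0.099, 0.0925]
orientation: [-0.173, 2.708, 0.035]
contact_force: [-14.9, 0.6, 2.9]
grip_width: 0.0001
gripper_force: 6.2
```

```bash
python3 st.py
```

```text
[-112.1    1.6   33.2] F slope 12.154522009965163 24.425
```

Call:
apply_moves --pt "-0.002 0 0 0 0 0" --pt "-0.002 0 0 0 0 0" --pt "-0.002 0 0 0 0 0"

```text
clock: 24.8
tcp_pos: [0.5605, 0.099, 0.0925]
orientation: [-0.173, 2.709, 0.034]
contact_force: [-16.9, -0.2, 4.4]
grip_width: -0.0003
gripper_force: 6.7
```

```bash
python3 st.py
```

```text
[-112.     1.6   33.2] F slope 13.385176206686655 24.8
```

The force now climbs with no motion, so the pad is fully in. Back off.

Call:
apply_moves --pt "0.03 0 0 0 0 0" --pt "0.12 0 0 0 0 0" --pt "0.2 0 -0.1 0 0 0" --pt "0.2 0 -0.35 0 0 0" --pt "0.2 0 -0.55 0 0 0"

```text
clock: 25.42
tcp_pos: [0.4823, 0.085, 0.1671]
orientation: [-0.16, 2.696, 0.031]
contact_force: [-0.1, -0.7, 0.8]
grip_width: -0.0001
gripper_force: 0.0
```

```bash
python3 st.py; python3 - <<'E'
from h import *
w=r.grab_frame("wrist");g=r.grab_frame("side")
for n,c in(("wrist",w),("side",g)):
    for t in("jaw_left_tab","carrier_mid"): print(n,t,[(np.round(x["point"],1),round(x["conf"],2)) for x in r.landmark_of(c,t)][:3])
    for q in(.03,.034,.038): print(q,proj(c,W(S,bay(1,-.1295+q,.0015,.04))))
    for s in(-.04,-.044): print(s,proj(c,W(S,bay(1,s,.0015,.022))))
for x in r.outline_of(w,"carrier")[:2]: print(x["rect"],x["conf"])
for n in(0,.044): print([proj(w,W(S,bay(1,s,y,n))).round() for s in(-.08,0) for y in(-.025,.025)])
E
```

```text
[-152.3   -2.3  134.3] F slope -0.16945707949759703 25.425
wrist jaw_left_tab []
wrist carrier_mid [(array([227.5, 233.1]), 0.73)]
0.03 [287.93902097 276.17262089]
0.034 [287.9438237  280.87345129]
0.038 [287.94858245 285.53124327]
-0.04 [287.76291406 327.76105126]
-0.044 [287.75791892 323.78851965]
side jaw_left_tab [(array([249.1, 302.4]), 0.75), (array([177.5, 219.3]), 0.42)]
side carrier_mid [(array([217.4, 300.9]), 0.92), (array([328.6, 152.3]), 0.64), (array([278.1, 204.8]), 0.64)]
0.03 [250.71326611 305.54532843]
0.034 [248.8097919  305.11311508]
0.038 [246.9010332 304.6797018]
-0.04 [218.89058253 302.95819538]
-0.044 [220.84428496 303.3953635 ]
[271.8, 350.1, 15.7, 32.0] 0.63
[array([257., 274.]), array([314., 273.]), array([260., 349.]), array([312., 349.])]
[array([253., 302.]), array([319., 302.]), array([256., 385.]), array([316., 385.])]
```

```bash
python3 -c "
from bench import r
print(r.hand_in())"
```

```text
the job is handed in; nothing more can be done
None
```

The carrier is in the green-lamp (left) bay and the job is handed in at about 25 s. It lies flat at the stop, with the jaw pushed up until the rubber face seemed fully pressed in, and the robot is clear; the hand-in gave no verdict, and I viewed 11 pictures against the limit of 10.

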